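Refill the capacitor tray and show the suspect can to the inspection camera

TASK

First stand the two loose spare capacitors upright in the two empty cells of the grey tray, one per cell, and let go of them. Then take the red-topped suspect capacitor out of the tray and hold it in the air before the small inspection camera, its underside facing the lens squarely, centred on it and 10 cm away from it; finish while still holding it there, steady. Leave everything else where it is, knock nothing over, and do not move the camera.

Things in the scene. Friction and masses are not known exactly. Their poses are not given: they have to be found in the camera images.
- suspect: screw-terminal capacitor can, upright cylinder 40 mm in diameter and 90 mm tall, 0.16 kg or so, blue sleeve with a narrow white stripe down one side, a red top face and red band round its top end and two 5 mm brass terminal heads on top, which reach 95 mm; origin at the centre of its underside, z along its axis to the top. It starts in cell0 or cell2 of the tray; this is the one to show to the camera.
- suspect_top (a point): the centre of the suspect's top face, 90 mm from its underside along its axis
- good: screw-terminal capacitor can, upright cylinder 40 mm in diameter and 90 mm tall, 0.16 kg or so, blue sleeve with a narrow white stripe down one side, a grey top face and grey band and two 5 mm brass terminal heads on top, which reach 95 mm; origin at the centre of its underside, z along its axis to the top. It starts in the tray, in whichever of cell0 and cell2 the suspect is not, and stays there.
- spare1: screw-terminal capacitor can, upright cylinder 40 mm in diameter and 90 mm tall, 0.16 kg or so, blue sleeve with a narrow white stripe down one side, a grey top face and grey band and two 5 mm brass terminal heads on top, which reach 95 mm; origin at the centre of its underside, z along its axis to the top. It starts loose on the bench at the robot's right.
- spare2: screw-terminal capacitor can, upright cylinder 40 mm in diameter and 90 mm tall, 0.16 kg or so, blue sleeve with a narrow white stripe down one side, a grey top face and grey band and two 5 mm brass terminal heads on top, which reach 95 mm; origin at the centre of its underside, z along its axis to the top. It starts loose on the bench at the robot's right, further out than the first.
- tray: grey open tray screwed to the bench, one row of four square cells; 236 mm along its y, 62 mm along its x, 40 mm tall, walls and dividers 4 mm thick, inner floor 4 mm above the bench; origin at the centre of its underside, z up. The cans stand out 54 mm above its rim.
- cell0 (a point): centre of the inner floor of cell 0 of the tray (4 mm above the bench; cells are 54 mm square inside, 58 mm apart, counted along the tray's +y); axes as the tray's. It starts with a can in it.
- cell1 (a point): centre of the inner floor of cell 1 of the tray (4 mm above the bench; cells are 54 mm square inside, 58 mm apart, counted along the tray's +y); axes as the tray's. It starts empty.
- cell2 (a point): centre of the inner floor of cell 2 of the tray (4 mm above the bench; cells are 54 mm square inside, 58 mm apart, counted along the tray's +y); axes as the tray's. It starts with a can in it.
- cell3 (a point): centre of the inner floor of cell 3 of the tray (4 mm above the bench; cells are 54 mm square inside, 58 mm apart, counted along the tray's +y); axes as the tray's. It starts empty.
- camera: inspection camera stand fixed to the bench: dark foot 90 x 100 mm, 14 mm thick, with two upright cheeks to 88 mm high that carry the tilting head; origin at the centre of the foot's underside, z up, its front (-x) roughly towards the robot
- lens (a point): centre of the glass of the camera's lens, on the front face of its white cylindrical head (62 mm black ring light round the lens). z points out of the lens along its line of sight: upwards and leaning towards the stand's front by 0.3 to 0.65 rad from the vertical. The head's tilt is stiff and stays as it is.
- view (a point): the point on the line of sight 100 mm in front of the lens, in the air, where the middle of the suspect's underside belongs; axes as the lens's, z away from the lens. The can's own z axis (underside to top) must there point along this z.
- meter: bystander: yellow handheld multimeter lying flat, 140 x 72 x 38 mm, origin at the centre of its underside
- driver: bystander: screwdriver lying on the bench, about 200 mm long, along its x
- clamp: bystander: steel clamp ring lying flat, 54 mm outside, 18 mm tall, origin at the centre of its underside
- filter: bystander: small aluminium filter block with brass connectors, 84 x 35 x 25 mm, origin at the centre of its underside
- screw_tray: bystander: small orange open tray, 90 x 70 x 25 mm, origin at the centre of its underside

How it is judged:
By the outcome, as a careful person would: the job done as asked, in the order asked, and still so for the second after the job is handed in, while the arm keeps its last pose, push and grip.
It also fails if it takes over 72 s, if anything falls off the work surface, if the arm or the gripper's body presses on something with over 40 N, if the wrist force passes 120 N, or if a joint passes its speed limit or range.

ROBOT

A 6-joint arm with a two-finger parallel gripper is mounted at the origin on the work surface. World frame = base frame: x ahead of the robot, y to its left, z up, the work surface at z = 0. Lengths are in m, angles in rad, forces in N, time in s.
With the tool pointing down it reaches from about 0.35 to 1 m from the base axis. Payload 7.1 kg.
Tool frame: the origin (TCP) lies between the finger pads; the fingertips stand 22 mm ahead of it and the grasp point (between the pads) lies 3 mm ahead of it; x points along the fingers, y is the direction in which the jaws open and shut, and the axes are right-handed (so a half turn about x gives the same grasp; the last joint's range is limited). The gripper opens to 85 mm and grips with 20 to 120 N. Pads are 22 mm wide; open, the fingers measure 114 mm over their backs; the gripper's body (76 mm by 85 mm) begins 54 mm behind the grasp point. The pads swing forward as they close: fully open they stand 13 mm farther back than shut.
Start: joints at [-0.019, 0.423, 1.63, -0, 1.089, -0.019], TCP at [0.625, 0, 0.253] pointing down, gripper open.
Joint ranges: [-3, 3], [-0.9, 2.11], [0.09, 2.58], [-1.31, 4.45], [0.11, 2.69], [-2.54, 2.54]. Speed limits (rad/s): [2.39, 2.39, 3.01, 3.14, 3.14, 3.14].

INTERFACE

Orientations are given as a rotation vector (axis times angle).
In Python, from rig import manip gives the robot as it stands. The module is installed in compiled form; this text tells all that it offers. Calls block until the motion is done:
- manip.move_to(position, orientation): joint-space move of the TCP to a pose.
- manip.servo_line(position, orientation=None, rate=0.15): straight line of the TCP; orientation=None keeps the orientation; rate is the mean speed in m/s.
- manip.set_joints(angles): joint-space move.
- manip.command_gripper(opening, f_grip=None): finger opening in m; f_grip is the grip in N (None keeps the last); returns when the fingers have stopped.
- manip.hold(seconds).
- manip.solve_ik(position, orientation): joint angles nearest the present ones, or None.
- manip.camera(name): name is "scene" or "side" or "wrist"; returns a dict with "image" (400x640x3 uint8, red, green, blue), "fx", "fy", "cx", "cy" (pixels), "k1" (the pictures are not rectified: a ray, as slopes to the right and down, at radius r is drawn at 1 + k1 r^2 times it, then the intrinsics apply), "cam_to_world" (4x4, takes a point from camera to world coordinates); the wrist camera has in their place "mount" (4x4, takes a point from camera to tool coordinates, whose origin is the TCP and whose axes are the tool frame's). Camera axes: x right, y down, z forward; pixel columns grow to the right and rows downward; lengths in m; the calibration is good to about 2 mm. A picture is of the moment at which its call begins: read the wrist's pose just before it. There is no depth.
A pose or a line that the arm cannot do raises manip.IKError and nothing moves.
- manip.sign_off(): hands the job in, once; it reports no verdict.
Readings, each from a call of its own:
- manip.get_time(): time.
- manip.get_joint_positions(): joint angles.
- manip.get_joint_vel(): joint speeds.
- manip.get_tau(): joint torques, N m.
- manip.get_position(): TCP position.
- manip.get_ee_rot(): TCP orientation.
- manip.get_contact_force(): force on the tool from outside, world axes, zero at the start.
- manip.get_torque(): the same for the moment, N m.
- manip.get_width(): finger opening in m.
Only numpy, scipy, OpenCV 4.12 (cv2) and the standard library are available. Lean on these libraries where they do the work, as an engineer would, in place of code of your own. Each camera call takes 0.05 s, during which the arm holds its last target. There are 200 camera calls.

## Working session

There is one attempt and no reset: what is moved stays moved. The work goes in short steps, each a Python script; the robot and the scene stay as the last script left them, time stands still between calls to the robot, and variables do not carry over. Pictures are saved under pics/ and viewed, about 8 in all and at most 12, crops included, and the job is handed in when it is done.

```bash
mkdir -p pics; cat > h.py <<'E'
import numpy as np, cv2
from scipy.spatial.transform import Rotation as R
from rig import manip as m
def T_tool():
    T=np.eye(4);T[:3,:3]=R.from_rotvec(m.get_ee_rot()).as_matrix();T[:3,3]=m.get_position();return T
def shot(n,name=None):
    T=T_tool() if n=='wrist' else None
    c=m.camera(n); c['T']=T@np.array(c['mount']) if n=='wrist' else np.array(c['cam_to_world'])
    if name: cv2.imwrite('pics/'+name+'.png',c['image'][:,:,::-1])
    return c
def K(c): return np.array([[c['fx'],0,c['cx']],[0,c['fy'],c['cy']],[0,0,1.]]),np.array([c['k1'],0,0,0,0])
def ray(c,uv):
    k,d=K(c);p=cv2.undistortPoints(np.array(uv,float).reshape(-1,1,2),k,d).reshape(-1,2)
    return c['T'][:3,3],np.c_[p,np.ones(len(p))]@c['T'][:3,:3].T
def onz(c,uv,z):
    o,d=ray(c,uv); return o+d*((z-o[2])/d[:,2])[:,None]
def proj(c,P):
    P=np.atleast_2d(P);q=(P-c['T'][:3,3])@c['T'][:3,:3]
    k,d=K(c);return cv2.projectPoints(q,np.zeros(3),np.zeros(3),k,d)[0].reshape(-1,2)
E
cat > a.py <<'E'
from h import *
import pickle
print(m.get_time())
D={n:shot(n,n+'0') for n in ['scene','side','wrist']}
pickle.dump(D,open('d0.pkl','wb'))
for n in D: print(n,D[n]['T'].round(3).tolist(),D[n]['fx'],D[n]['k1'])
print(R.from_rotvec(m.get_ee_rot()).as_matrix().round(3))
E
python3 a.py
```

```text
0.0
scene [[0.229, 0.742, -0.63, 1.165], [0.973, -0.186, 0.134, -0.127], [-0.017, -0.644, -0.765, 0.871], [0.0, 0.0, 0.0, 1.0]] 366.50649900341995 -0.00691293578172061
side [[0.882, -0.329, 0.336, 0.192], [-0.47, -0.583, 0.663, -0.72], [-0.023, -0.743, -0.669, 0.849], [0.0, 0.0, 0.0, 1.0]] 378.2322851875797 0.0008826742180405103
wrist [[1.0, -0.0, -0.002, 0.625], [-0.001, -0.956, -0.295, 0.074], [-0.002, 0.295, -0.956, 0.373], [0.0, 0.0, 0.0, 1.0]] 290.91527870954036 -0.013443958023648743
[[-0.001  1.     0.   ]
 [ 0.     0.    -1.   ]
 [-1.    -0.001 -0.   ]]
```

View pics/scene0.png

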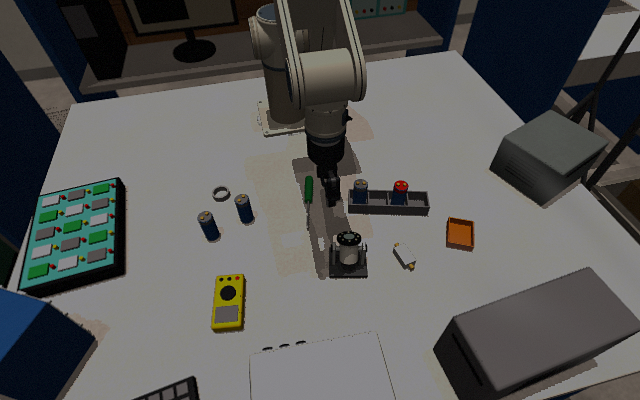

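View pics/side0.png

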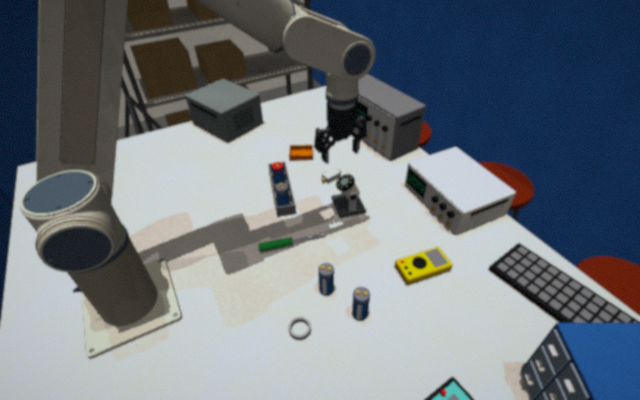

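The scene view shows the spares' tops near (205,216) and (242,200), the tray from x=348 to 429 with the grey can at (361,186) and the red one at (401,187), and the inspection camera at (347,250). The side view agrees: spares at (326,268) and (361,292), tray around (282,190).

```bash
cat > b.py <<'E'
from h import *
import pickle
D=pickle.load(open('d0.pkl','rb'))
s,d=D['scene'],D['side']
print('spares',onz(s,[(205,216),(242,200)],.09).round(3),onz(d,[(361,292),(326,268)],.09).round(3))
print('cans',onz(s,[(361,184),(401,185)],.09).round(3),onz(d,[(281,186),(277,165)],.09).round(3))
print('tray rim corners',onz(s,[(348,191),(348,210),(429,213),(428,193)],.04).round(3))
print('foot',onz(s,[(329,277),(367,277)],.0).round(3), 'head',onz(s,[(348,239)],.12).round(3),onz(d,[(346,182)],.12).round(3))
print('driver',onz(s,[(309,178),(308,202),(309,222)],.015).round(3),'meter',onz(s,[(228,302)],.03).round(3),'clamp',onz(s,[(221,193)],.01).round(3))
E
python3 b.py
```

```text
spares [[ 0.503 -0.309  0.09 ]
 [ 0.47  -0.206  0.09 ]] [[ 0.504 -0.308  0.09 ]
 [ 0.466 -0.207  0.09 ]]
cans [[0.493 0.134 0.09 ]
 [0.525 0.244 0.09 ]] [[0.497 0.139 0.09 ]
 [0.529 0.245 0.09 ]]
tray rim corners [[0.468 0.104 0.04 ]
 [0.538 0.084 0.04 ]
 [0.605 0.306 0.04 ]
 [0.534 0.334 0.04 ]]
foot [[ 0.713 -0.016  0.   ]
 [ 0.737  0.081  0.   ]] head [[0.686 0.039 0.12 ]] [[0.663 0.025 0.12 ]]
driver [[ 0.363  0.005  0.015]
 [ 0.46  -0.019  0.015]
 [ 0.535 -0.031  0.015]] meter [[ 0.736 -0.275  0.03 ]] clamp [[ 0.354 -0.276  0.01 ]]
```

View pics/wrist0.png

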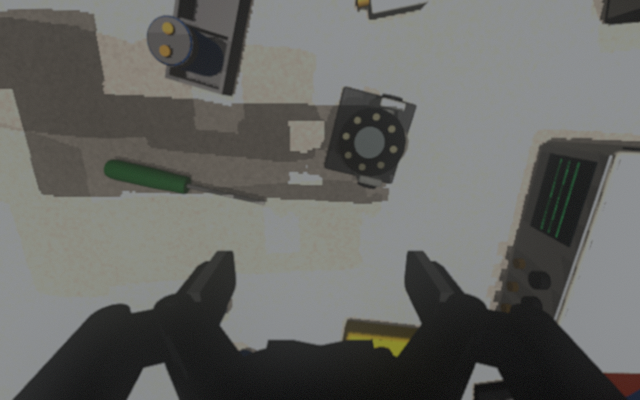

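The wrist view shows the lens ring with its 8 LED dots at (370,142), the grey can at (170,42) and the screwdriver. Next come views of the lens, tray and spares.

```bash
cat >> h.py <<'E'
def down(a):
    c,s=np.cos(a),np.sin(a)
    return R.from_matrix(np.array([[0,c,s],[0,s,-c],[-1,0,0]])).as_rotvec()
E
cat > c.py <<'E'
from h import *
import pickle
D={}
P=[('l1',(.54,.02,.26),0),('l2',(.64,-.07,.26),0),('l3',(.70,.06,.26),0),('l4',(.60,.10,.24),0),('tray',(.535,.19,.28),.28),('sp',(.487,-.257,.27),0)]
for n,p,a in P:
    m.move_to(p,down(a)); D[n]=shot('wrist',n); print(n,m.get_time(),m.get_position().round(4) if hasattr(m.get_position(),'round') else m.get_position())
pickle.dump(D,open('d1.pkl','wb'))
im=np.vstack([np.hstack([D[a]['image'],D[b]['image']]) for a,b in (('l1','l2'),('l3','l4'),('tray','sp'))])
cv2.imwrite('pics/m1.png',cv2.resize(im[:800],(800,500),interpolation=cv2.INTER_AREA)[:,:,::-1])
cv2.imwrite('pics/m2.png',cv2.resize(im[800:],(800,250),interpolation=cv2.INTER_AREA)[:,:,::-1])
cv2.imwrite('pics/m.png',cv2.resize(im,(640,600),interpolation=cv2.INTER_AREA)[:,:,::-1])
E
python3 c.py
```

```text
l1 0.6417 [0.5404 0.0201 0.2604]
l2 1.2917 [ 0.6399 -0.0701  0.2592]
l3 1.9667 [0.6994 0.0604 0.26  ]
l4 2.5333 [0.6006 0.0992 0.2409]
tray 3.125 [0.5359 0.1897 0.2802]
sp 4.825 [ 0.4875 -0.2562  0.27  ]
```

View pics/m.png

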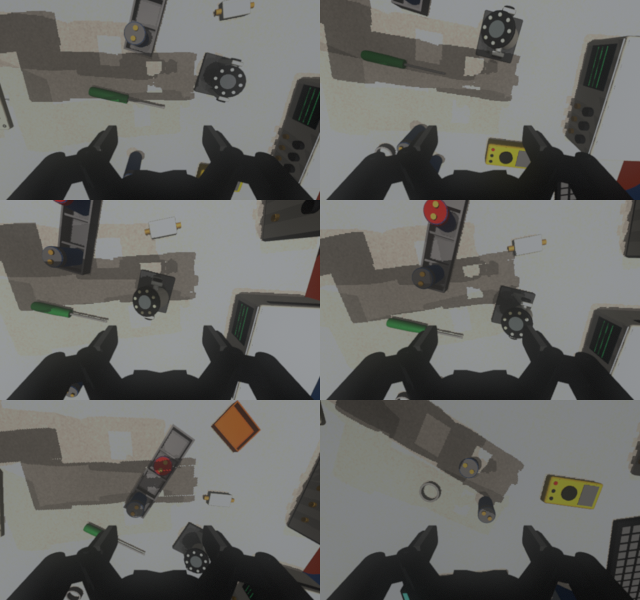

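The mosaic shows the lens LEDs clear in all four lens views. Tray and spares are also clear, and my tray yaw sign needs flipping. Now I'll triangulate the LEDs and compute the tops.

```bash
cat > d.py <<'E'
from h import *
import pickle
from scipy.optimize import least_squares
D=pickle.load(open('d1.pkl','rb')); D['w0']=pickle.load(open('d0.pkl','rb'))['wrist']
L0=np.array([.67,.03,.125])
V={}
for n in ['w0','l1','l2','l3','l4','tray']:
    c=D[n];g=cv2.cvtColor(c['image'],cv2.COLOR_RGB2GRAY)
    u=proj(c,L0)[0]
    th=cv2.morphologyEx(g,cv2.MORPH_TOPHAT,np.ones((13,13)))
    _,lab,st,ce=cv2.connectedComponentsWithStats((th>50).astype(np.uint8))
    ok=[i for i in range(1,len(st)) if 6<st[i,4]<120 and np.linalg.norm(ce[i]-u)<60]
    V[n]=[]
    for i in ok:
        w=(lab==i)*th.astype(float);yy,xx=np.nonzero(w);V[n].append([np.average(xx,weights=w[yy,xx]),np.average(yy,weights=w[yy,xx])])
    V[n]=np.array(V[n]);print(n,u.round(),len(ok),V[n].round().tolist())
pickle.dump(V,open('leds.pkl','wb'))
E
python3 d.py
```

```text
w0 [373. 163.] 6 [[376.0, 117.0], [357.0, 120.0], [391.0, 129.0], [346.0, 136.0], [393.0, 149.0], [367.0, 180.0]]
l1 [464. 184.] 10 [[470.0, 125.0], [464.0, 139.0], [444.0, 142.0], [480.0, 151.0], [431.0, 156.0], [481.0, 170.0], [432.0, 174.0], [447.0, 186.0], [467.0, 184.0], [444.0, 197.0]]
l2 [356.  75.] 10 [[360.0, 28.0], [340.0, 35.0], [376.0, 40.0], [329.0, 54.0], [378.0, 62.0], [331.0, 74.0], [365.0, 81.0], [346.0, 85.0], [357.0, 99.0], [347.0, 103.0]]
l3 [289. 226.] 5 [[270.0, 196.0], [308.0, 212.0], [272.0, 213.0], [299.0, 225.0], [298.0, 235.0]]
l4 [396. 272.] 9 [[380.0, 226.0], [399.0, 226.0], [369.0, 239.0], [413.0, 239.0], [371.0, 256.0], [384.0, 268.0], [402.0, 269.0], [399.0, 278.0], [419.0, 323.0]]
tray [392. 345.] 9 [[388.0, 305.0], [402.0, 309.0], [376.0, 311.0], [419.0, 322.0], [411.0, 323.0], [373.0, 324.0], [381.0, 337.0], [408.0, 336.0], [395.0, 342.0]]
```

```bash
cat > e.py <<'E'
from h import *
import pickle
from scipy.optimize import least_squares
D=pickle.load(open('d1.pkl','rb')); D['w0']=pickle.load(open('d0.pkl','rb'))['wrist']
V=pickle.load(open('leds.pkl','rb'))
def dots(p):
    n=np.array([p[3],p[4],np.sqrt(1-p[3]**2-p[4]**2)])
    e=np.cross([0,1,0],n);e/=np.linalg.norm(e);f=np.cross(n,e)
    t=p[5]+np.arange(8)*np.pi/4
    return p[:3]+p[6]*(np.cos(t)[:,None]*e+np.sin(t)[:,None]*f),n
def res(p,full=False,names=None):
    P,_=dots(p);r=[]
    for k in names or V:
        q=proj(D[k],P)[None]-V[k][:,None]
        i=np.argmin((q**2).sum(2),1);r.append(q[0:len(i)][np.arange(len(i)),i])
    if full: return r
    x=np.vstack(r);d=np.linalg.norm(x,axis=1);w=np.minimum(1,8/np.maximum(d,1e-6));return (x*w[:,None]).ravel()
def fit(names=None):
    best=None
    for ph in np.arange(0,.78,.13):
        for s in (.3,.5):
            o=least_squares(lambda p:res(p,names=names),[.665,.03,.135,-s,0,ph,.025],loss='soft_l1',x_scale=[.01]*3+[.1,.1,.1,.01],max_nfev=100)
            if best is None or o.cost<best.cost: best=o
    return best
b=fit();P,n=dots(b.x);print(b.cost,b.x.round(4),'tilt',np.arccos(n[2]),n.round(4))
for k,r in zip(V,res(b.x,True)): print(k,np.linalg.norm(r,axis=1).round(1))
for k in V:
    o=fit([q for q in V if q!=k]);print('without',k,o.x[:5].round(4))
np.save('lens.npy',np.r_[b.x[:3],n])
# tops
ims=[]
for k,p in (('tray',(.51,.17,.09)),('sp',(.487,-.257,.09))):
    c=D[k];u=proj(c,p)[0].astype(int);ims.append(cv2.resize(c['image'][max(u[1]-80,0):,max(u[0]-100,0):][:160,:200],(400,320),interpolation=cv2.INTER_CUBIC));print(k,max(u[0]-100,0),max(u[1]-80,0))
cv2.imwrite('pics/crops.png',np.hstack(ims)[:,:,::-1])
E
python3 e.py
```

```text
73.78525833652388 [ 0.6682  0.0457  0.107  -0.4373  0.1053  0.5725  0.023 ] tilt 0.4664934182797593 [-0.4373  0.1053  0.8932]
w0 [ 0.1  0.2  0.1  0.2  0.1 14.5]
l1 [15.6  0.1  0.1  0.1  0.2  0.2  0.1  0.   0.1 11.6]
l2 [ 0.1  0.   0.1  0.1  0.1  0.1  0.2  0.1 18.4 18.1]
l3 [0.1 0.2 0.2 0.1 9.9]
l4 [ 0.2  0.1  0.4  0.2  0.1  0.1  0.3  9.  56.6]
tray [0.1 0.2 0.2 8.4 0.2 0.3 0.2 0.1 0.2]
without w0 [ 0.6672  0.0364  0.1183 -0.6271 -0.5246]
without l1 [ 0.6683  0.0457  0.107  -0.4373  0.1061]
without l2 [ 0.6682  0.0457  0.107  -0.4346  0.1089]
without l3 [ 0.6682  0.0457  0.107  -0.4353  0.1049]
without l4 [ 0.6643  0.0386  0.1497 -0.4117 -0.0765]
without tray [ 0.6664  0.0358  0.1279 -0.5298 -0.6777]
tray 192 110
sp 219 102e.py:7: RuntimeWarning: invalid value encountered in sqrt
  n=np.array([p[3],p[4],np.sqrt(1-p[3]**2-p[4]**2)])
```

View pics/crops.png

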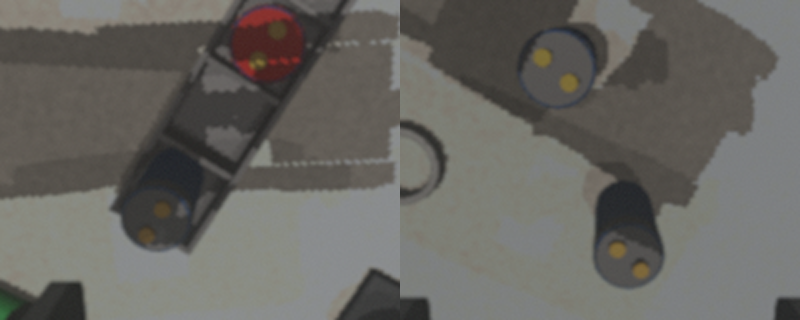

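The crops show spare tops at about full-image (298,135) and (333,228), the good can's at (270,219) and the suspect's at (326,131). The LED fit is excellent, about 0.1 px. Two rotated views of the lens will expose any wrist-mount bias. I'll also look straight down over the tray.

```bash
cat > f.py <<'E'
from h import *
import pickle
L=np.load('lens.npy')
D={}
for n,p,a in [('t2',(.545,.20,.27),-.29),('r1',(.66,.04,.26),1.5),('r2',(.66,.04,.26),-1.5)]:
    m.move_to(p,down(a)); m.hold(.15); D[n]=shot('wrist',n); print(n,m.get_time(),m.get_joint_positions())
pickle.dump(D,open('d2.pkl','wb'))
D0=pickle.load(open('d1.pkl','rb')); D0['w0']=pickle.load(open('d0.pkl','rb'))['wrist'];D0.update(D)
pickle.dump(D0,open('dall.pkl','wb'))
cv2.imwrite('pics/f.png',np.hstack([D['t2']['image'],])[:,:,::-1])
E
python3 f.py
cat > g.py <<'E'
from h import *
import pickle
from scipy.optimize import least_squares
D=pickle.load(open('dall.pkl','rb'));L=np.load('lens.npy')
n=['w0','l1','l2','l3','l4','tray','r1','r2']
def dots(p):
    nn=np.array([p[3],p[4],np.sqrt(1-p[3]**2-p[4]**2)])
    e=np.cross([0,1,0],nn);e/=np.linalg.norm(e);f=np.cross(nn,e);t=p[5]+np.arange(8)*np.pi/4
    return p[:3]+p[6]*(np.cos(t)[:,None]*e+np.sin(t)[:,None]*f)
p0=np.r_[L[:5],.5725,.023]
M=[]
for k in n:
    c=D[k];g=cv2.cvtColor(c['image'],cv2.COLOR_RGB2GRAY);th=cv2.morphologyEx(g,cv2.MORPH_TOPHAT,np.ones((13,13)))
    _,lab,st,ce=cv2.connectedComponentsWithStats((th>40).astype(np.uint8));q=proj(c,dots(p0));cnt=0
    cand=[]
    for i in range(1,len(st)):
        if 5<st[i,4]<120:
            w=(lab==i)*th.astype(float);yy,xx=np.nonzero(w);cand.append([np.average(xx,weights=w[yy,xx]),np.average(yy,weights=w[yy,xx])])
    cand=np.array(cand);off=np.zeros(2)
    dd=(cand[:,None]-q[None]);ok=np.linalg.norm(dd,axis=2)
    for i,j in zip(*np.nonzero(ok<7)): M.append((k,j,cand[i],dd[i,j]));cnt+=1
    print(k,cnt,np.mean([x[3] for x in M if x[0]==k],axis=0).round(2) if cnt else q.mean(0))
def res(x):
    P=dots(x[:7]);r=[]
    for k in n:
        c=dict(D[k]);T=c['T'].copy();T[:3,3]+=T[:3,:3]@x[7:10];T[:3,:3]=T[:3,:3]@R.from_rotvec(x[10:13]).as_matrix();c['T']=T
        q=proj(c,P);r+=[q[j]-u for kk,j,u,_ in M if kk==k]
    return np.r_[np.array(r).ravel(),x[7:10]/.002,x[10:13]/.005]
o=least_squares(res,np.r_[p0,np.zeros(6)],loss='soft_l1',x_scale=np.r_[[.01]*3,[.1]*3,.01,[.001]*6])
print(o.cost,o.x.round(4));x=o.x
nn=np.array([x[3],x[4],np.sqrt(1-x[3]**2-x[4]**2)]);np.save('lens2.npy',np.r_[x[:3],nn]);np.save('bias.npy',x[7:])
E
python3 g.py
```

```text
t2 6.7083 [ 3.29782147e-01  3.39192352e-01  1.71599379e+00 -5.01027340e-05
  1.08636436e+00  6.21022686e-01]
r1 8.7083 [ 4.29701699e-02  4.69161030e-01  1.53902230e+00  2.66442108e-05
  1.13338439e+00 -1.45718256e+00]
r2 11.4417 [ 4.25523012e-02  4.69299162e-01  1.53885770e+00 -1.86811566e-05
  1.13333405e+00  1.54239441e+00]
w0 8 [ 0.04 -0.11]
l1 8 [-0.09  0.05]
l2 8 [ 0.09 -0.01]
l3 8 [ 0.03 -0.07]
l4 7 [-0.04  0.05]
tray 8 [-0.08  0.11]
r1 6 [-0.03 -0.2 ]
r2 5 [-0.11 -0.27]
1.354702522751898 [ 6.683e-01  4.570e-02  1.069e-01 -4.366e-01  1.039e-01  5.742e-01
  2.300e-02  1.000e-04  3.000e-04  1.000e-04  8.000e-04  0.000e+00
 -8.000e-04]
```

View pics/f.png

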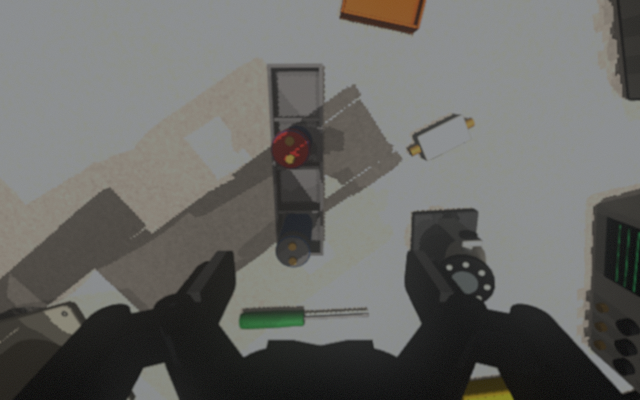

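The mount shows no bias. The t2 picture has tray rim corners at (267,65), (323,65) and (323,254), the red can at (292,148) and the grey one at (292,252).

```bash
cat >> h.py <<'E'
def terms(c,guess,rad=45,z=.0945):
    """midpoint of the two brass heads nearest the guess"""
    hsv=cv2.cvtColor(c['image'],cv2.COLOR_RGB2HSV)
    mk=cv2.inRange(hsv,(14,110,60),(32,255,255))
    _,lab,st,ce=cv2.connectedComponentsWithStats(mk)
    u=proj(c,guess)[0]
    k=[i for i in range(1,len(st)) if st[i,4]>8 and np.linalg.norm(ce[i]-u)<rad]
    k=sorted(k,key=lambda i:-st[i,4])[:2]
    P=onz(c,[ce[i] for i in k],z)
    print('term',ce[k].round(1).tolist(),'sep',np.linalg.norm(P[0]-P[-1]).round(4),P.mean(0).round(4))
    return P.mean(0)
E
cat > i.py <<'E'
from h import *
import pickle
D=pickle.load(open('dall.pkl','rb'))
c=D['t2']
Q=onz(c,[(267,65),(323,65),(323,254)],.04);print(Q.round(4))
print('len',np.linalg.norm(Q[1]-Q[2]),'wid',np.linalg.norm(Q[0]-Q[1]))
yd=(Q[1]-Q[2])/np.linalg.norm(Q[1]-Q[2]);print('yaw',np.arctan2(-yd[0],yd[1]))
O=(Q[0]+Q[2])/2;print('centre',O)
for i in range(4): print(i,(O+yd*(i-1.5)*.058).round(4))
terms(c,(.495,.137,.09));terms(c,(.527,.245,.09))
terms(D['tray'],(.495,.137,.09));terms(D['tray'],(.527,.245,.09))
terms(D['sp'],(.47,-.206,.09));terms(D['sp'],(.503,-.309,.09))
L=np.load('lens2.npy')
for a in (-.29,.33): print(m.solve_ik((.47,-.206,.07),down(a)))
E
python3 i.py
```

```text
[[0.5244 0.3321 0.04  ]
 [0.5838 0.3141 0.04  ]
 [0.5176 0.0914 0.04  ]]
len 0.23233002153300136 wid 0.06203720817225419
yaw -0.2887378626096643
centre [0.52100411 0.21173897 0.04      ]
0 [0.4962 0.1283 0.04  ]
1 [0.5127 0.1839 0.04  ]
2 [0.5293 0.2395 0.04  ]
3 [0.5458 0.2951 0.04  ]
term [[291.9, 246.3], [292.4, 260.5]] sep 0.0179 [0.492  0.1298 0.0945]
term [[289.7, 158.9], [289.2, 140.6]] sep 0.0184 [0.5261 0.2412 0.0945]
term [[272.5, 214.5], [265.0, 227.6]] sep 0.0184 [0.4927 0.1296 0.0945]
term [[320.6, 140.0], [330.1, 124.6]] sep 0.0184 [0.5267 0.2413 0.0945]
term [[303.3, 142.9], [289.8, 130.4]] sep 0.0181 [ 0.4639 -0.2083  0.0945]
term [[327.2, 226.1], [339.0, 236.5]] sep 0.0182 [ 0.5018 -0.3108  0.0945]
[-4.36271538e-01  5.57128304e-01  1.97214464e+00 -4.44089210e-16
  6.12319713e-01 -1.46271538e-01]
[-4.36271538e-01  5.57128304e-01  1.97214464e+00 -4.44089210e-16
  6.12319713e-01 -7.66271538e-01]
```

```bash
cat > j.py <<'E'
from h import *
import sys
ty=-.289
def go(src,a,dst,name):
    s=np.array(src);d=np.array(dst)
    m.command_gripper(.085,40)
    m.move_to((*s,.20),down(a)); m.servo_line((*s,.066),rate=.12)
    m.command_gripper(.03,40); m.hold(.2); print('w',m.get_width(),m.get_contact_force())
    m.servo_line((*s,.24),rate=.2)
    m.move_to((*d,.24),down(ty)); print('w',m.get_width())
    m.servo_line((*d,.085),rate=.15); m.servo_line((*d,.0715),rate=.04); m.hold(.2); print('f',m.get_contact_force(),m.get_position())
    m.command_gripper(.07); m.hold(.2)
    m.servo_line((*d,.25),rate=.2)
    c=shot('wrist',name); terms(c,(*d,.0985),60,.0985); print('t',m.get_time())
if sys.argv[1]=='1': go((.4639,-.2083),.33,(.5455,.2942),'p1')
else: go((.5018,-.3108),.33,(.5124,.183),'p2')
E
python3 j.py 1
```

```text
w 0.03906683744794693 [-1.1566356  -0.62842099  6.41632368]
w 0.038961187408209884
f [ 0.38266976  0.16012109 -2.23947189] [0.54554312 0.29420299 0.07158627]
term [[317.3, 233.2], [325.2, 196.6]] sep 0.0394 [0.5385 0.268  0.0985]
t 22.0333
```

View pics/p1.png

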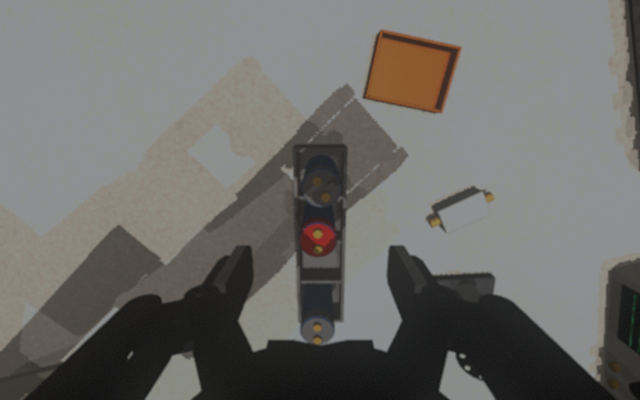

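Spare1 stands upright in cell 3, with its top at (321,188). The others haven't moved. Next is spare2.

```bash
python3 j.py 2
```

```text
w 0.03917802459543892 [-0.56781464 -0.37019146  5.33241532]
w 0.039310107517819784
f [-0.0737935  -1.27162471 -1.46486164] [0.51248733 0.18304681 0.07160532]
term [[317.2, 134.9], [316.6, 232.6]] sep 0.0969 [0.5099 0.1866 0.0985]
t 32.8417
```

View pics/p2.png

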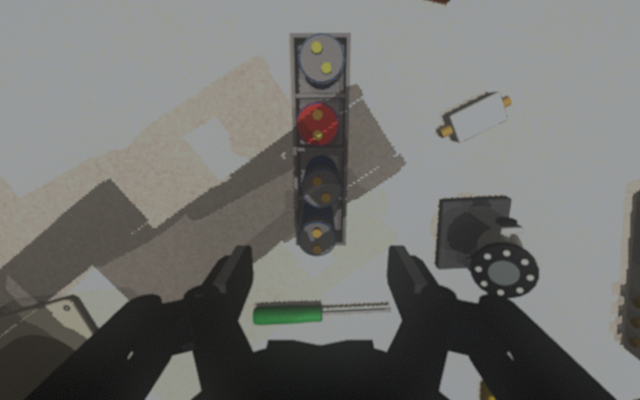

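Spare2 stands in cell 1, with its top at (321,187). All four cans are upright. Now locate the suspect from all views, then check the final IK.

```bash
cat > k.py <<'E'
from h import *
import pickle
L=np.load('lens2.npy');n=L[3:];l=L[:3]
y=np.array([1,0,0])-n*n[0];y/=np.linalg.norm(y)
Rf=np.c_[-n,y,np.cross(-n,y)];rf=R.from_matrix(Rf).as_rotvec()
H=.066
fin=l+n*(.1+H);pre=l+n*(.16+H)
if __name__=='__main__':
    c=shot('wrist');D=pickle.load(open('dall.pkl','rb'))
    S=[terms(q,(.526,.241,.0985),25,.0985) for q in (c,D['t2'],D['tray'])]
    # red cap top-face outline check
    np.save('sus.npy',np.mean(S,axis=0))
    print('fin',fin,m.solve_ik(fin,rf),'\npre',pre,m.solve_ik(pre,rf),'now',m.get_joint_positions())
E
python3 k.py
```

```text
term [[317.4, 134.7], [317.1, 114.2]] sep 0.0181 [0.5267 0.2416 0.0985]
term [[289.7, 158.9], [289.2, 140.6]] sep 0.0182 [0.5266 0.2416 0.0985]
term [[320.6, 140.0], [330.1, 124.6]] sep 0.0181 [0.5265 0.2415 0.0985]
fin [0.59581781 0.06292643 0.25519405] [ 0.16690064  0.25364049  1.96073188 -0.35864562  0.52199501  0.41563375] 
pre [0.56962211 0.0691622  0.30881215] [ 0.18982277  0.14063633  1.95964199 -0.31573899  0.63599479  0.37961428] now [ 3.21148606e-01  3.10852208e-01  1.81371737e+00 -4.64552821e-06
  1.01963776e+00  6.10125430e-01]
```

```bash
cat > n.py <<'E'
from h import *
from k import *
s=np.load('sus.npy')[:2];a=-.289
m.command_gripper(.085,50)
m.move_to((*s,.20),down(a)); m.servo_line((*s,.070),rate=.12)
m.command_gripper(.03,50); m.hold(.2); print('w',m.get_width(),m.get_position())
m.servo_line((*s,.115),rate=.08); m.servo_line((*s,.28),rate=.2)
m.move_to(pre,rf); m.hold(.2); print('pre',m.get_position()-pre)
m.servo_line(fin,rf,rate=.05); m.hold(.5)
print('w',m.get_width(),(np.array(m.get_position())-fin).round(4),R.from_rotvec(m.get_ee_rot()).as_matrix()[:,0]+n,m.get_time())
import pickle
D={q:shot(q,q+'F') for q in ('scene','side','wrist')};pickle.dump(D,open('dF.pkl','wb'))
# expected axis points & lens overlaid
ims=[]
for q in ('scene','side','wrist'):
    c=D[q];im=c['image'].copy()
    ux=y*.02;uz=Rf[:,2]*.02
    und=fin-n*H
    for h,col in ((0,(0,255,0)),(.09,(255,255,0))):
        t=np.linspace(0,2*np.pi,60)
        P=und+n*h+np.cos(t)[:,None]*ux+np.sin(t)[:,None]*uz
        for p in proj(c,P): cv2.circle(im,tuple(int(round(v)) for v in p),0,col,-1)
    u=proj(c,fin)[0].astype(int) if q!='wrist' else np.array([320,230])
    w=60 if q!='wrist' else 130
    x0=max(u[0]-w,0);y0=max(u[1]-w,0)
    ims.append(cv2.resize(im[y0:y0+2*w,x0:x0+2*w],(266,266) if q=='wrist' else (266,266),interpolation=cv2.INTER_CUBIC))
cv2.imwrite('pics/fin.png',cv2.resize(np.hstack(ims),(798,266))[:,:,::-1])
E
python3 n.py
```

```text
w 0.038869748229734484 [0.52680907 0.24170858 0.07053426]
pre [ 0.00041331  0.00104236 -0.00039338]
w 0.03883968183666894 [ 0. -0.  0.] [ 5.46808823e-05 -7.33316836e-06  2.75699044e-05] 40.0167
```

View pics/fin.png

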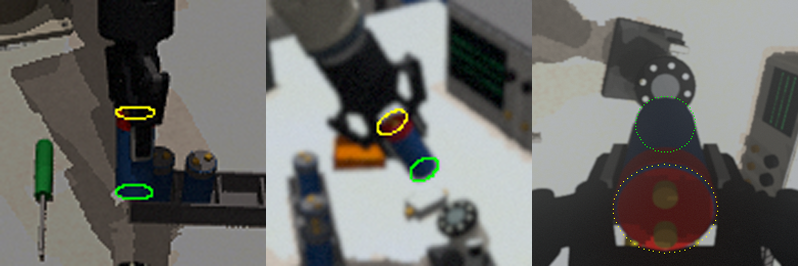

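View pics/sideF.png

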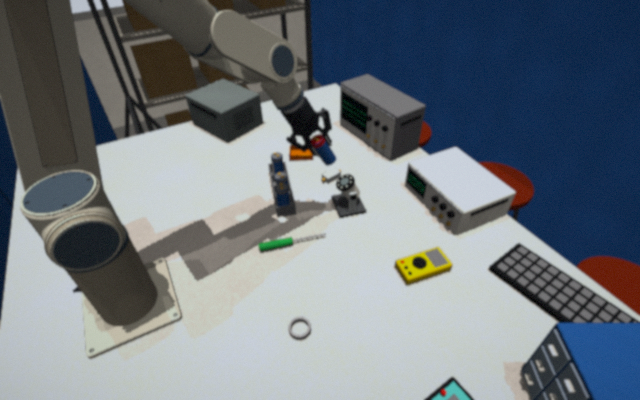

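The overlay of the predicted can (underside green, top yellow) matches the can in all three views, and the side view shows the rest undisturbed. One numeric check of the in-hand position, then hand in.

```bash
cat > q.py <<'E'
from h import *
from k import *
import pickle
c=shot('wrist');und=fin-n*H
hsv=cv2.cvtColor(c['image'],cv2.COLOR_RGB2HSV);mk=cv2.inRange(hsv,(12,90,50),(34,255,255))
_,lab,st,ce=cv2.connectedComponentsWithStats(mk);e=proj(c,und+n*.0945)[0]
k=sorted([i for i in range(1,len(st)) if np.linalg.norm(ce[i]-e)<60 and st[i,4]>30],key=lambda i:-st[i,4])[:2]
Q=[]
for u in ce[k]:
    o,d=ray(c,[u]);d=d[0];P=o+d*(((und+n*.0945-o)@n)/(d@n));Q.append((P-und)@Rf[:,1:])
print('expected',e,'blobs',ce[k].round(1).tolist(),st[k,4],'offsets mm (jaw,tool z)',(np.mean(Q,axis=0)*1e3).round(2),'sep',np.linalg.norm(Q[0]-Q[1]))
print(np.abs(m.get_joint_vel()).max(),m.get_width(),m.get_time())
E
python3 q.py
```

```text
expected [320.00185918 313.49070954] blobs [[319.6, 290.0], [319.9, 329.0]] [538 473] offsets mm (jaw,tool z) [-0.1  -1.59] sep 0.01750681456217679
0.0013437825239526803 0.039169287517618175 40.2167
```

```bash
python3 -c "
from rig import manip as m
m.hold(.3);print(m.get_width());m.sign_off();print(m.get_time())"
```

```text
0.03915104769585781
the job is handed in; nothing more can be done
the job is handed in; nothing more can be done
```

The job is handed in. Both spares stand upright and released in the empty cells (spare1 in cell 3, spare2 in cell 1). The arm is holding the red-topped suspect in front of the inspection camera, at about 40.5 s of the 72 s allowed.

**Last checks:**
- **Pose:** the arm is at its commanded pose to within 0.1 mm. That pose puts the underside 100 mm along the lens axis, square to it. The lens axis came from a fit to the ring-light LEDs, good to about 0.1 pixel, with a tilt of about 0.465 rad.
- **Grip:** it is steady at 39 mm.
- **Outline:** the can's expected outline matched all three camera views.
- **Bystanders:** the final side view shows nothing knocked over and nothing else moved.

**One small disagreement:** the brass terminals put the can's top about 1.6 mm off-centre in one direction (0.1 mm in the other). One terminal may be partly hidden behind the gripper. I judged the offset small enough and left it.

**Not checked:** I took the lens glass to be level with the LEDs, so the 10 cm distance could be off by a millimetre or so.

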